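# Change the keyhole carrier on a dental scanner's tilted stage

## Task

The cream model on the scanner has been scanned: unhook its carrier plate from the two screws of the sloping stage and set it down flat on the floor of the blue pan, beside the model already there. Then take the carrier with the pale green model out of the red pan, hang it by its keyholes over the same two screws with its white dot uphill, and slide it down until it is fully home and lies flat on the stage. The stone is brittle, so do not drop the carriers, do not bump the scanner's camera head, and leave everything else where it is.

Things in the scene. Friction and masses are not known exactly. Their poses are not given: they have to be found in the camera images.
- scanner: bench-top scanner, fixed: base 250 (x) by 260 (y) mm and 55 mm high, silver-sided tower at the back (x = 47 to 122 mm) 360 mm high, open front. Origin: centre of its underside; its front faces its own -x
- stage: the scanner's light grey object stage, fixed, 110 (x) x 140 (y) mm, 8 mm thick, sloping 35 degrees from level. Origin: centre of its top surface, 145 mm above the bench; x up the slope, y level across it, z square off the surface. A carrier hung fully home has its frame on this one (slot ends against the shanks); it goes on and off at x = 18 mm, its heads then in the middle of the entry holes
- screw_a (a point): foot, on the stage's surface, of the steel shoulder screw at the stage's x = 12, y = -45 mm (same axes as the stage): shank 6 mm diameter, head 14 mm diameter, the head's underside 8.5 mm and its top 12.7 mm off the surface
- screw_b (a point): foot, on the stage's surface, of the steel shoulder screw at the stage's x = 12, y = +45 mm (same axes as the stage): shank 6 mm diameter, head 14 mm diameter, the head's underside 8.5 mm and its top 12.7 mm off the surface
- scan_head: white and black camera head at the top of the scanner's tower; its origin and axes are the scanner's; it spans x = 20 to 118 mm, y = +-100 mm, 287 to 361 mm above the bench, with three lenses reaching down to 270 mm
- carrier_done: finished carrier, hung on the stage at the start: dark plate 84 (x) x 124 (y) x 5 mm, 0.26 kg, with a cream stone tooth model fixed on its middle; the model's straight-sided base is 32 (x) x 62 (y) mm, from 5 to 29 mm above the underside, teeth (20 mm wide) up to 43 mm; clamp jaws 18 mm high at its ends, y = +-31 to 35. Origin: centre of the underside, z up through the model, x to the edge with the white dot
- carrier_next: next carrier, flat in the red pan at the start: dark plate 84 (x) x 124 (y) x 5 mm, 0.26 kg, with a pale green stone tooth model fixed on its middle; the model's straight-sided base is 32 (x) x 62 (y) mm, from 5 to 29 mm above the underside, teeth (20 mm wide) up to 43 mm; clamp jaws 18 mm high at its ends, y = +-31 to 35. Origin: centre of the underside, z up through the model, x to the edge with the white dot
- carrier_next_top (a point): the white dot on the next carrier's plate, at x = 35 mm, y = 0, z = 5 mm in the carrier's frame
- carrier_done_key_a (a point): centre of the 20 mm round entry hole of the keyhole at the finished carrier's -y side, on the underside (carrier's x = -6, y = -45 mm; same axes); a 9 mm wide slot runs from it towards the carrier's +x, ending 21 mm from this point
- carrier_done_key_b (a point): centre of the 20 mm round entry hole of the keyhole at the finished carrier's +y side, on the underside (carrier's x = -6, y = +45 mm; same axes); a 9 mm wide slot runs from it towards the carrier's +x, ending 21 mm from this point
- carrier_next_key_a (a point): centre of the 20 mm round entry hole of the keyhole at the next carrier's -y side, on the underside (carrier's x = -6, y = -45 mm; same axes); a 9 mm wide slot runs from it towards the carrier's +x, ending 21 mm from this point
- carrier_next_key_b (a point): centre of the 20 mm round entry hole of the keyhole at the next carrier's +y side, on the underside (carrier's x = -6, y = +45 mm; same axes); a 9 mm wide slot runs from it towards the carrier's +x, ending 21 mm from this point
- pan_done: blue open work pan, fixed, 160 (x) by 240 (y) mm, 34 mm high, walls and floor 4 mm thick; origin: centre of its underside, z up. The cream opposing model lies near its -y end; the rest is free
- pan_next: red work pan, fixed, same size and frame as the blue one; holds the next carrier (towards -y) and the pale green opposing model (towards +y)
- opposing_done: loose cream stone model in the blue pan, 30 (x) by 52 (y) by 34 (z) mm, origin: centre of its underside
- opposing_next: loose pale green stone model in the red pan, same size, origin: centre of its underside
- spray_can: standing spray can, 52 mm diameter, 190 mm high, origin: centre of its underside
- screwdriver: red-handled screwdriver lying on the bench, 160 mm long along its x
- tin: round aluminium tin, 56 mm diameter, 24 mm high, origin: centre of its underside
- spare_model: white stone model on the bench, 36 (x) by 56 (y) by 36 (z) mm, origin: centre of its underside
- mouse: black computer mouse, 100 by 60 by 26 mm, origin: centre of its underside
Mind the look-alikes: they are no part of the job. Leave any purple or yellow look-alike of the carrier_next alone.

How it is judged:
On the way, in this order (a step that is already met when the one before it is completed fails the run):
1. the finished carrier is off the scanner and lies flat and released in the blue pan (z of carrier_done in the frame of pan_done between 0.001 and 0.007 m and angle between carrier_done's own z axis and vertical below 0.05 rad and x of carrier_done in the frame of pan_done between -0.06 and 0.06 m and y of carrier_done in the frame of pan_done between -0.09 and 0.09 m and contact force between the fingers and carrier_done below 0.1 N and linear speed of carrier_done below 0.01 m/s), for 0.2 s.
2. the next carrier is on the stage with both screw heads through its keyholes (x of carrier_next in the frame of stage between -0.004 and 0.023 m and y of carrier_next in the frame of stage between -0.005 and 0.005 m and z of carrier_next in the frame of stage between -0.003 and 0.006 m and angle between the z axis of carrier_next and the z axis of stage, either way round below 0.08 rad), for 0.1 s.
At the end, for the whole second after the job is handed in: The next carrier hangs on both screws, white dot uphill, within 3 mm of fully home down the slope, within 3.5 mm sideways, lying on the stage (within 2.5 mm and 0.05 rad); the finished carrier lies flat (within 0.05 rad, underside within 3 mm of the floor) in the blue pan; both at rest (x of carrier_next in the frame of stage between -0.003 and 0.003 m and y of carrier_next in the frame of stage between -0.0035 and 0.0035 m and z of carrier_next in the frame of stage between -0.002 and 0.0025 m and angle between the z axis of carrier_next and the z axis of stage, either way round below 0.05 rad and x of carrier_next_top in the frame of stage above 0.03 m and z of carrier_done in the frame of pan_done between 0.001 and 0.007 m and angle between carrier_done's own z axis and vertical below 0.05 rad and x of carrier_done in the frame of pan_done between -0.06 and 0.06 m and y of carrier_done in the frame of pan_done between -0.09 and 0.09 m and linear speed of each of carrier_next, carrier_done below 0.01 m/s); the robot touches nothing.
It fails at once if the camera head is bumped (over 3 N) (contact force between scan_head and anything else above 3 N).
It fails at once if the finished carrier is dropped (faster than 0.5 m/s while not held) (contact force between the fingers and carrier_done below 0.05 N and linear speed of carrier_done above 0.5 m/s).
It fails at once if the next carrier is dropped (faster than 0.5 m/s while not held) (contact force between the fingers and carrier_next below 0.05 N and linear speed of carrier_next above 0.5 m/s).
It fails at once if an opposing model in a pan, the spray can, screwdriver, tin, white model or mouse is shifted by more than 15 mm (distance of any of opposing_done, opposing_next, spray_can, screwdriver, tin, spare_model, mouse from where it was at the start of the episode above 0.015 m).
It also fails if it takes over 64 s, if anything falls off the work surface, if the arm or the gripper's body presses on something with over 40 N, if the wrist force passes 120 N, or if a joint passes its speed limit or range.

## Robot

A 6-joint arm with a two-finger parallel gripper is mounted at the origin on the work surface. World frame = base frame: x ahead of the robot, y to its left, z up, the work surface at z = 0. Lengths are in m, angles in rad, forces in N, time in s.
With the tool pointing down it reaches from about 0.425 to 0.95 m from the base axis. Payload 3.5 kg.
Tool frame: the origin (TCP) lies on the centre line of the jaws, within the pads' length; the fingertips stand 17 mm ahead of it and the grasp point (between the pads) lies 2 mm behind it; z points along the fingers, y is the line along which they close (so a half turn about z gives the same grasp; the last joint's range is limited). The gripper opens to 85 mm and grips with 20 to 120 N. Pads are 22 mm wide; open, the fingers measure 114 mm over their backs; the gripper's body (76 mm by 85 mm) begins 54 mm behind the grasp point. The pads swing forward as they close: fully open they stand 13 mm farther back than shut.
Start: joints at [1.148, 0.286, 1.577, -0, 1.279, -0.15], TCP at [0.182, 0.65, 0.248] pointing down, gripper open.
Joint ranges: [-2.77, 2.77], [-0.9, 2.22], [0.21, 2.48], [-1.53, 4.67], [0.24, 2.81], [-2.84, 2.84]. Speed limits (rad/s): [2.79, 2.79, 3.14, 3.14, 3.14, 3.14].

## Interface

Orientations are given as a unit quaternion [x, y, z, w].
In Python, from plant import ctrl gives the robot as it stands. The module is installed in compiled form; this text tells all that it offers.
- The arm moves only by the tool drive_tool, never from a script. Its argument "moves" is a list of rows, each a list of 3 entries, a list of its own where there are three numbers: the turn, a rotation vector about the tool's x, y, z in rad, then the shift along the tool's x, y, z in m, then the finger opening in m, from 0 to 0.0854. A call has 1 to 5 rows; each row shifts and turns the commanded pose from where the row before left it, along the tool's axes as they then stand; what a row does not reach is not made up. A row lasts 1/8 s, in which the tool goes at most 62.5 mm and 10.7 degrees, less where a joint would pass 70% of its speed; a pose out of reach is approached as far as the arm can. A call with a gripper value outside its range is refused whole. The fingers move at their own pace and stop on an object; "grip_force" is the grip in N (left out, the last holds). Time passes only in rows, so rows that do not move let the fingers close. It gives the time, the measured TCP pose, the force, the opening and the grip force at its end, in the units of the state.
- ctrl.get_state(): the state, without advancing time (a new reading comes with each control period).
- ctrl.read_camera(name): name is "scene" or "top"; returns a dict with "image" (384x512x3 uint8, red, green, blue), "fx", "fy", "cx", "cy" (pixels), "R" (3x3) and "t" (3): a world point X has camera coordinates R X + t. Camera axes: x right, y down, z forward; pixel columns grow to the right and rows downward; lengths in m; the calibration is good to about 2 mm. A picture is of the moment at which its call begins. There is no depth.
- ctrl.sign_off(): hands the job in; it is judged then, once.
The state is a dict: "time": time; "qpos": joint angles; "dq": joint speeds; "joint_efforts": joint torques, N m; "eef_pos": TCP position; "tcp_rot": TCP orientation; "contact_force": force on the tool from outside, world axes, zero at the start; "wrist_torque": the same for the moment, N m; "opening": opening from 0.0 (shut) to 1.0 (fully open); "finger_force": force on a finger pad.
Only numpy, scipy, OpenCV 4.12 (cv2) and the standard library are available. Lean on these libraries where they do the work, as an engineer would, in place of code of your own. Each camera call takes 0.05 s, during which the arm holds its last target. There are 200 camera calls.

## Working session

There is one attempt and no reset: what is moved stays moved. The work goes in short steps, Python scripts to look and compute and a tool call to move; the robot and the scene stay as the last step left them, time stands still between calls to the robot, and variables do not carry over. Pictures are saved under pics/ and viewed, at most 10 in all, crops included, and the job is handed in when it is done.

Besides the shell and the picture viewer there is one more tool, called after "Call:" by a JSON object that holds its "api" and its "payload". drive_tool: Moves the arm, as the interface text tells. Its arguments: {"type":"object","properties":{"moves":{"type":"array","items":{"type":"array"}},"grip_force":{"type":"number"}},"required":["moves"]}

```bash
mkdir -p pics
cat > h.py <<'E'
import numpy as np, cv2
from plant import ctrl
from scipy.spatial.transform import Rotation as Ro
def snap(n,f=None):
    c=ctrl.read_camera(n)
    if f: cv2.imwrite('pics/'+f,c['image'][:,:,::-1])
    c['R']=np.array(c['R']);c['t']=np.array(c['t']);return c
def ray(c,u,v):
    d=c['R'].T@np.array([(u-c['cx'])/c['fx'],(v-c['cy'])/c['fy'],1]);return -c['R'].T@c['t'],d/np.linalg.norm(d)
def onz(c,u,v,z):
    o,d=ray(c,u,v);return o+d*(z-o[2])/d[2]
def tri(c1,p1,c2,p2):
    o1,d1=ray(c1,*p1);o2,d2=ray(c2,*p2)
    s=np.linalg.lstsq(np.c_[d1,-d2],o2-o1,rcond=None)[0]
    a=o1+s[0]*d1;b=o2+s[1]*d2;return (a+b)/2,np.linalg.norm(a-b)
def proj(c,X):
    p=c['R']@np.array(X)+c['t'];return np.array([c['fx']*p[0]/p[2]+c['cx'],c['fy']*p[1]/p[2]+c['cy']])
E
python3 - <<'E'
from h import *
a=snap('scene');b=snap('top')
for n,c in(('scene',a),('top',b)):
    print(n,c['fx'],c['fy'],c['cx'],c['cy'],(-c['R'].T@c['t']).round(3),c['R'].round(3).tolist())
    cv2.imwrite(f'pics/{n}1.png',cv2.resize(c['image'][:,:,::-1],(800,600),interpolation=cv2.INTER_CUBIC))
    cv2.imwrite(f'pics/raw_{n}1.png',c['image'][:,:,::-1])
print(ctrl.get_state())
E
```

```text
scene 439.49387635630893 439.49387635630893 249.48981158029446 191.0407520993146 [ 1.113 -0.318  1.439] [[0.582, 0.813, 0.007], [0.704, -0.5, -0.505], [-0.407, 0.299, -0.863]]
top 496.51450484455086 496.51450484455086 258.94486056642745 188.80830409064788 [0.324 0.106 1.536] [[-0.022, -1.0, -0.019], [-0.993, 0.025, -0.114], [0.114, 0.017, -0.993]]
{'time': 0.1, 'qpos': array([ 1.14801433e+00,  2.87136889e-01,  1.57804640e+00,  1.19656977e-05,
        1.27858844e+00, -1.49947135e-01]), 'dq': array([ 1.25131185e-04, -2.84116002e-03, -2.31257994e-03, -5.16566930e-05,
       -3.09790126e-05,  5.97781569e-04]), 'joint_efforts': array([ 6.80787125e-04, -4.07294762e+01, -2.93701476e+01, -1.15839362e-04,
        3.39782840e-03, -9.58501460e-06]), 'eef_pos': array([0.18158913, 0.64953365, 0.24703702]), 'tcp_rot': array([ 1.35996341e-01,  9.90708740e-01, -1.04354938e-03, -3.13251838e-04]), 'contact_force': array([-0.97609151, -0.75270676,  0.08148217]), 'wrist_torque': array([ 0.00117897, -0.05387727,  0.01093242]), 'finger_force': 0.0, 'opening': 1.0008240522828238}
```

View pics/scene1.png

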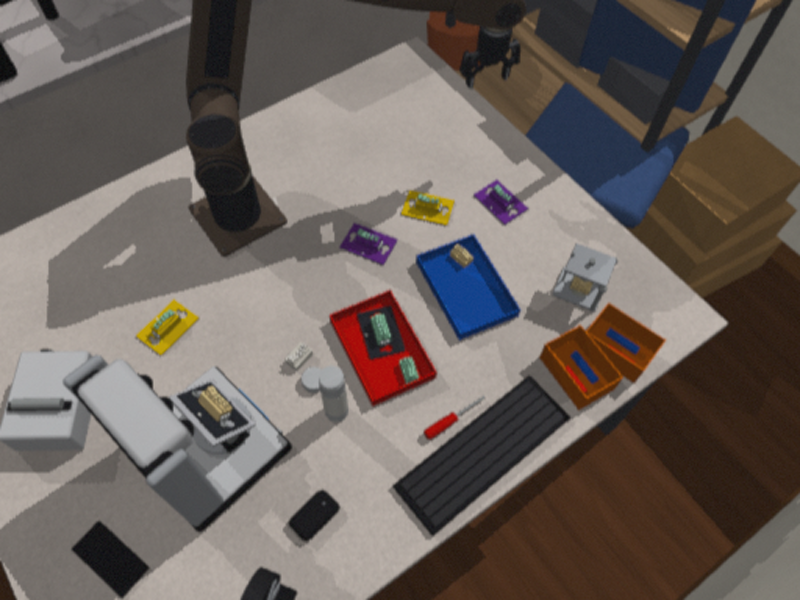

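View pics/top1.png

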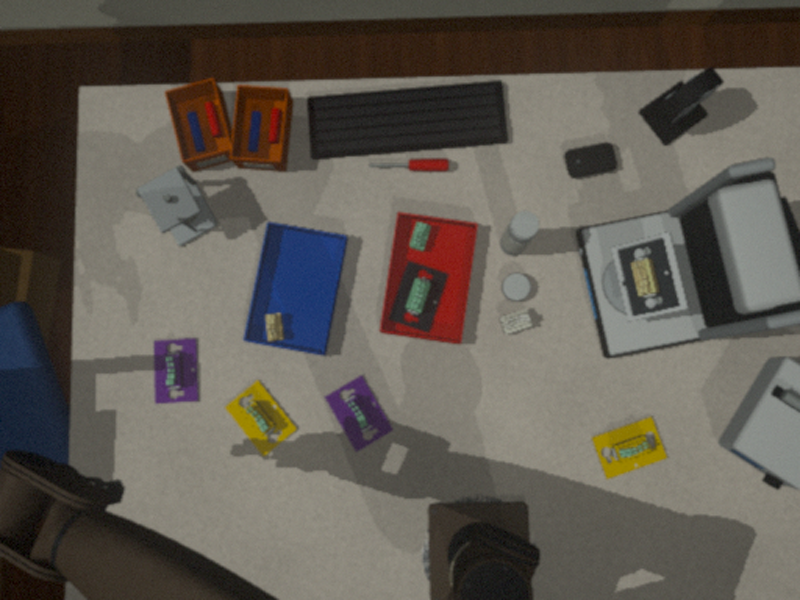

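The top view (800x600) shows:
- Finished cream carrier on the stage at (645,278).
- Red pan at (430,278), with the dark carrier and pale green model at (418,290).
- Blue pan at (297,288).

Things that could be taken for carrier_next:
- Purple plates at (176,370) and (358,412).
- Yellow plates at (262,417) and (630,447).
- Opposing green model at (421,236).

I choose the dark plate at (418,290) and check it in a close crop.

Run:
```python
import cv2,numpy as np
t=cv2.imread('pics/raw_top1.png');s=cv2.imread('pics/raw_scene1.png')
def cr(im,x,y,w=80,h=60): return cv2.resize(im[y:y+h,x:x+w],(400,300),interpolation=cv2.INTER_CUBIC)
m=np.vstack([np.hstack([cr(t,375,145),cr(s,100,225)]),np.hstack([cr(t,230,150),cr(s,205,185)])])
cv2.imwrite('pics/mos1.png',np.clip(m*1.3,0,255).astype(np.uint8))
```

```text
(no output)
```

View pics/mos1.png

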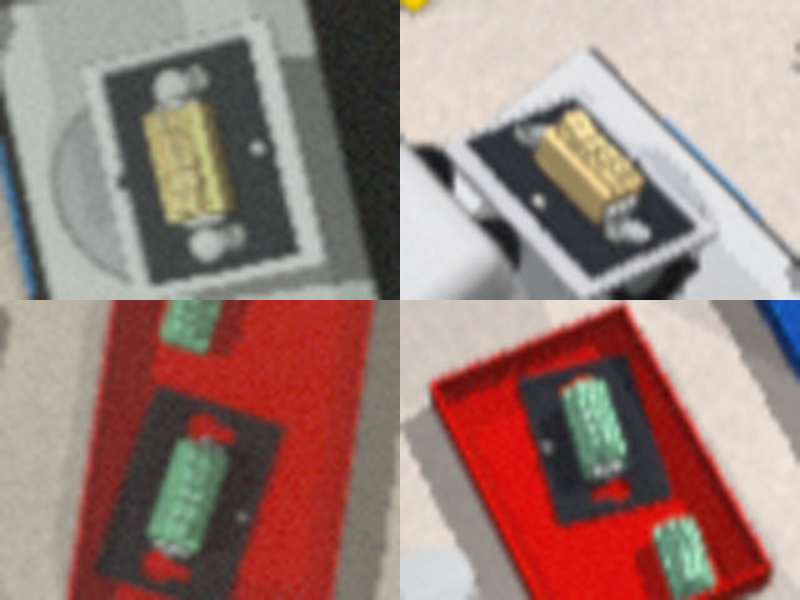

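The crop confirms it. The green carrier in the red pan has its white dot at crop (243,517), to the right in the top view. The cream carrier's dot at (258,147) points to the tower. Next I measure the plates, dots and pans from both views.

```bash
cat >> h.py <<'E'
def comp(m,seed):
    m=cv2.morphologyEx(m.astype(np.uint8),cv2.MORPH_OPEN,np.ones((2,2)))
    n,l,st,ce=cv2.connectedComponentsWithStats(m,connectivity=4)
    ys,xs=np.nonzero(m);i=np.argmin((xs-seed[0])**2+(ys-seed[1])**2);return (l==l[ys[i],xs[i]]).astype(np.uint8)
def quad(m):
    ct=max(cv2.findContours(m,cv2.RETR_EXTERNAL,cv2.CHAIN_APPROX_NONE)[0],key=len)
    q=cv2.approxPolyN(cv2.convexHull(ct),4,ensure_convex=True).reshape(-1,2).astype(float)
    # refine: fit lines to contour points near each side
    p=ct.reshape(-1,2).astype(float);L=[]
    for i in range(4):
        a,b=q[i],q[(i+1)%4];d=(b-a);n=np.linalg.norm(d);d/=n;w=p-a
        s=w@d;e=abs(w@[-d[1],d[0]]);k=(s>.12*n)&(s<.88*n)&(e<2)
        L.append(cv2.fitLine(p[k].astype(np.float32),cv2.DIST_HUBER,0,.01,.01).ravel() if k.sum()>4 else np.r_[d,a])
    o=[]
    for i in range(4):
        A,B=L[i-1],L[i];s=np.linalg.solve(np.c_[A[:2],-B[:2]],B[2:]-A[2:]);o.append(A[2:]+s[0]*A[:2])
    return np.array(o)
def masks(im):
    f=cv2.GaussianBlur(im,(3,3),0).astype(int);r,g,b=f[...,0],f[...,1],f[...,2]
    return dict(dark=(f.max(2)<75),blue=(b>r+40)&(b>g+25),red=(r>g+50)&(r>b+50),cream=(r>b+35)&(r>110)&(g>90),green=(g>r+25)&(g>80))
E
python3 - <<'E'
from h import *
a=snap('scene');b=snap('top');A=masks(a['image']);B=masks(b['image'])
k=.64
for n,ky,sa,sb in(('done','dark',(115+20/1,262),(375+50,145+47)),('next','dark',(205+30,185+38),(230+42,150+50)),('blue','blue',(300,180),(190,184)),('red','red',(230,235),(255,185))):
    ma,mb=comp(A[ky],sa),comp(B[ky],sb)
    qa,qb=quad(ma),quad(mb)
    print(n,ma.sum(),mb.sum(),'\n scene',qa.round(1).tolist(),'\n top',qb.round(1).tolist())
E
```

```text
done 276 442 
 scene [[146.10000610351562, 276.6000061035156], [139.0, 280.3999938964844], [115.30000305175781, 254.6999969482422], [122.80000305175781, 251.39999389648438]] 
 top [[434.1, 195.5], [419.9, 198.5], [411.3, 158.2], [423.7, 154.1]]
next 246 375 
 scene [[245.3000030517578, 228.10000610351562], [237.89999389648438, 229.5], [229.8000030517578, 201.89999389648438], [242.60000610351562, 200.1999969482422]] 
 top [[286.5, 176.6], [274.5, 212.6], [263.1, 208.6], [273.9, 172.2]]
blue 2304 3326 
 scene [[334.20001220703125, 200.8000030517578], [294.8999938964844, 216.89999389648438], [266.3999938964844, 165.1999969482422], [303.6000061035156, 151.10000610351562]] 
 top [[222.0, 151.8000030517578], [207.5, 227.10000610351562], [160.1999969482422, 218.10000610351562], [175.89999389648438, 145.3000030517578]]
red 2023 2678 
 scene [[280.79998779296875, 240.5], [239.3000030517578, 259.3999938964844], [210.5, 202.60000610351562], [250.39999389648438, 186.39999389648438]] 
 top [[305.70001220703125, 144.10000610351562], [295.20001220703125, 220.1999969482422], [244.1999969482422, 212.8000030517578], [255.89999389648438, 137.0]]
```

```bash
cat >> h.py <<'E'
def roiquad(im,poly,th,grow=1.1):
    poly=np.array(poly,float);c=poly.mean(0);P=np.round((poly-c)*grow+c).astype(np.int32)
    R=np.zeros(im.shape[:2],np.uint8);cv2.fillPoly(R,[P],1)
    S=8;mx=cv2.resize(im.max(2).astype(np.float32),None,fx=S,fy=S,interpolation=cv2.INTER_CUBIC)
    m=(cv2.GaussianBlur(mx,(0,0),S*.5)<th)&(cv2.resize(R,None,fx=S,fy=S,interpolation=cv2.INTER_NEAREST)>0)
    m=cv2.morphologyEx(m.astype(np.uint8),cv2.MORPH_OPEN,np.ones((9,9)))
    ys,xs=np.nonzero(m);h=cv2.convexHull(np.c_[xs,ys].astype(np.int32))
    hm=np.zeros_like(m);cv2.fillPoly(hm,[h],1)
    ct=max(cv2.findContours(hm,cv2.RETR_EXTERNAL,cv2.CHAIN_APPROX_NONE)[0],key=len)
    q=cv2.approxPolyN(h,4,ensure_convex=True).reshape(-1,2).astype(float)
    p=ct.reshape(-1,2).astype(float);L=[]
    for i in range(4):
        a,b=q[i],q[(i+1)%4];d=(b-a);n=np.linalg.norm(d);d/=n;w=p-a
        s=w@d;e=abs(w@[-d[1],d[0]]);k=(s>.1*n)&(s<.9*n)&(e<S*1.5)
        L.append(cv2.fitLine(p[k].astype(np.float32),cv2.DIST_HUBER,0,.01,.01).ravel() if k.sum()>4 else np.r_[d,a])
    o=[]
    for i in range(4):
        A,B=L[i-1],L[i];s=np.linalg.solve(np.c_[A[:2],-B[:2]],B[2:]-A[2:]);o.append(A[2:]+s[0]*A[:2])
    return (np.array(o)+.5)/S-.5
def order(q,ref): return np.array([q[np.argmin(np.linalg.norm(q-r,axis=1))] for r in np.array(ref,float)])
E
cat > m.py <<'E'
from h import *
a=snap('scene');b=snap('top')
# corresponding corner order (crop coords /5 + offset)
T=np.array
dt=T([(103,75),(240,38),(297,258),(150,285)])/5+[375,145]
# top image order: farX-left, farX-right(tower), nearX-right, nearX-left
dsc=T([(312,215),(190,280),(70,142),(180,100)])/5+[100,225]
nt=T([(157,90),(283,130),(220,310),(100,270)])/5+[230,150]
ns=T([(270,195),(162,225),(120,80),(230,55)])/5+[205,185]
def show(n,pt,ps,th):
    qt=order(roiquad(b['image'],pt,th),pt);qs=order(roiquad(a['image'],ps,th),ps)
    print(n,'top',qt.round(1).tolist(),'scene',qs.round(1).tolist())
    P=[tri(a,s,b,t) for s,t in zip(qs,qt)]
    for p,e in P: print(p.round(4),round(e,4))
    P=T([p for p,_ in P]);c=P.mean(0)
    x=(P[1]+P[2]-P[0]-P[3])/2;y=(P[0]+P[1]-P[2]-P[3])/2
    print('c',c.round(4),'x',x.round(4),np.linalg.norm(x).round(4),'y',y.round(4),np.linalg.norm(y).round(4),'slope',np.degrees(np.arcsin(x[2]/np.linalg.norm(x))).round(2))
    return P
show('done',dt,dsc,100);show('next',nt,ns,85)
for n,pt,ps in(('dotd',(375+258/5,145+147/5),(100+139/5,225+201/5)),('dotn',(230+243/5,150+217/5),(205+145/5,185+146/5))):
    print(n,tri(a,ps,b,pt))
A=masks(a['image']);B=masks(b['image'])
for n,sa,sb in(('blue',(300,180),(190,184)),('red',(230,235),(255,185))):
    qb=quad(comp(B[n],sb)); P=T([onz(b,*p,.034) for p in qb]); print(n,P.round(3).tolist(),P.mean(0).round(3))
    qa=quad(comp(A[n],sa)); P=T([onz(a,*p,.034) for p in qa]); print(n,P.round(3).tolist(),P.mean(0).round(3))
E
python3 m.py
```

```text
done top [[394.6000061035156, 159.5], [424.1000061035156, 151.5], [434.70001220703125, 195.5], [402.8999938964844, 202.39999389648438]] scene [[159.3000030517578, 270.29998779296875], [137.6999969482422, 280.70001220703125], [112.19999694824219, 252.89999389648438], [134.0, 244.3000030517578]]
[ 0.5624 -0.2612  0.1214] 0.0
[ 0.5741 -0.3314  0.1706] 0.0009
[ 0.4508 -0.3529  0.1717] 0.0013
[ 0.4375 -0.2814  0.1179] 0.005
c [ 0.5062 -0.3067  0.1454] x [ 0.0125 -0.0708  0.0515] 0.0885 y [0.1241 0.0208 0.0012] 0.1258 slope 35.59
next top [[260.1000061035156, 166.10000610351562], [286.5, 174.89999389648438], [274.6000061035156, 212.5], [246.8000030517578, 205.8000030517578]] scene [[259.5, 224.0], [236.39999389648438, 229.8000030517578], [227.39999389648438, 200.10000610351562], [250.1999969482422, 193.89999389648438]]
[0.5714 0.1266 0.0061] 0.0013
[0.5417 0.0452 0.0058] 0.0005
[0.4253 0.0854 0.0128] 0.0003
[0.449  0.1715 0.0056] 0.0014
c [0.4968 0.1072 0.0076] x [-0.0267 -0.0837  0.0035] 0.0879 y [ 0.1194 -0.0426 -0.0032] 0.1268 slope 2.26
dotd (array([ 0.51111471, -0.33404543,  0.1671009 ]), np.float64(0.0024368484867885874))
dotn (array([0.48497938, 0.07248456, 0.00727839]), np.float64(0.0017605737327111885))
blue [[0.615, 0.243, 0.034], [0.385, 0.29, 0.034], [0.414, 0.434, 0.034], [0.639, 0.385, 0.034]] [0.513 0.338 0.034]
blue [[0.664, 0.396, 0.034], [0.633, 0.238, 0.034], [0.395, 0.287, 0.034], [0.427, 0.445, 0.034]] [0.53  0.341 0.034]
red [[0.632, -0.015, 0.034], [0.399, 0.024, 0.034], [0.425, 0.178, 0.034], [0.658, 0.138, 0.034]] [0.529 0.081 0.034]
red [[0.676, 0.14, 0.034], [0.649, -0.017, 0.034], [0.408, 0.023, 0.034], [0.437, 0.182, 0.034]] [0.543 0.082 0.034]
```

```bash
cat > g.py <<'E'
from h import *
def stageR(yaw=9.7):
    a=np.radians(yaw);h=np.array([np.sin(a),-np.cos(a),0]);s=np.radians(35)
    x=np.cos(s)*h+np.sin(s)*np.array([0,0,1]);y=np.array([np.cos(a),np.sin(a),0]);return np.c_[x,y,np.cross(x,y)]
S=stageR();O=np.array([.5068,-.306,.145])
def st(x,y,z): return O+S@np.array([x,y,z])
TS=np.c_[-S[:,1],-S[:,0],-S[:,2]]   # tool axes at the stage
def flat(deg): # tool straight down, tool y along horizontal heading deg
    a=np.radians(deg);y=np.array([np.cos(a),np.sin(a),0]);z=np.array([0,0,-1.]);return np.c_[np.cross(y,z),y,z]
def plan(wps,s=None,start=None):
    """wps: list of (pos or None, R or None): turn (at constant place) then shift"""
    if start is None:
        s=ctrl.get_state();p=np.array(s['eef_pos']);R=Ro.from_quat(s['tcp_rot']).as_matrix()
        print('t',round(s['time'],2),'p',p.round(4),'F',np.round(s['contact_force'],1),'op',round(s['opening'],3),'ff',round(s['finger_force'],1),'q',np.round(s['qpos'],2))
    else: p,R=start
    for P,T in wps:
        if T is not None:
            r=Ro.from_matrix(R.T@T).as_rotvec();n=np.linalg.norm(r)/.18;print('turn',r.round(3),'rows',n.round(2),'each',(r/np.ceil(n+1e-9)).round(4));R=T
        if P is not None:
            d=R.T@(np.array(P)-p);n=np.linalg.norm(d)/.06;print('shift',d.round(4),'rows',n.round(2),'each',(d/np.ceil(n+1e-9)).round(4));p=np.array(P)
E
python3 - <<'E'
from g import *
print(S.round(3))
plan([((.5,.3,.27),None),((.5,-.2,.27),flat(90+9.7)),(st(0,0,.12),TS),(st(0,0,.026),None)])
b=snap('top')
print(onz(b,176,209,.02))
E
```

```text
[[ 0.138  0.986 -0.097]
 [-0.807  0.168  0.565]
 [ 0.574  0.     0.819]]
t 0.3 p [0.1818 0.6498 0.2479] F [-0.2  0.3  0.8] op 0.998 ff 0.0 q [ 1.15  0.29  1.58 -0.    1.28 -0.15]
shift [-0.4007 -0.2512 -0.022 ] rows 7.89 each [-0.0501 -0.0314 -0.0027]
turn [-0.001 -0.    -0.442] rows 2.46 each [-3.000e-04 -1.000e-04 -1.474e-01]
shift [ 0.0842 -0.4929  0.    ] rows 8.33 each [ 0.0094 -0.0548  0.    ]
turn [0.611 0.    0.   ] rows 3.39 each [0.1527 0.     0.    ]
shift [ 0.0112 -0.0148  0.043 ] rows 0.78 each [ 0.0112 -0.0148  0.043 ]
shift [-0.    -0.     0.094] rows 1.57 each [-0.    -0.     0.047]
[0.44280295 0.38797622 0.02      ]
```

Call:
{"api": "drive_tool", "payload": {"moves": [[[0, 0, 0], [-0.05, -0.0314, -0.0027], 0.07], [[0, 0, 0], [-0.05, -0.0314, -0.0027], 0.07], [[0, 0, 0], [-0.05, -0.0314, -0.0027], 0.07], [[0, 0, 0], [-0.05, -0.0314, -0.0027], 0.07], [[0, 0, 0], [-0.05, -0.0314, -0.0027], 0.07]]}}

```text
time: 0.98
eef_pos: [0.3813, 0.43, 0.2622]
tcp_rot: [0.136, 0.991, 0.0, 0.0]
contact_force: [0.7, -0.2, 0.9]
opening: 0.818
finger_force: 0.0
```

Call:
{"api": "drive_tool", "payload": {"moves": [[[0, 0, 0], [-0.05, -0.0314, -0.0027], 0.07], [[0, 0, 0], [-0.05, -0.0314, -0.0027], 0.07], [[0, 0, 0], [-0.05, -0.0314, -0.0027], 0.07], [[0, 0, -0.147], [0, 0, 0], 0.07], [[0, 0, -0.147], [0, 0, 0], 0.07]]}}

```text
time: 1.6
eef_pos: [0.5001, 0.2993, 0.27]
tcp_rot: [-0.012, 1.0, 0.0, 0.0]
contact_force: [0.6, 0.3, -0.4]
opening: 0.818
finger_force: 0.0
```

Call:
{"api": "drive_tool", "payload": {"moves": [[[0, 0, -0.147], [0, 0, 0], 0.07], [[0, 0, 0], [0.01, -0.055, 0], 0.07], [[0, 0, 0], [0.01, -0.055, 0], 0.07], [[0, 0, 0], [0.01, -0.055, 0], 0.07], [[0, 0, 0], [0.01, -0.055, 0], 0.07]]}}

```text
time: 2.22
eef_pos: [0.4965, 0.0752, 0.2702]
tcp_rot: [-0.084, 0.996, -0.0, 0.0]
contact_force: [0.3, 0.8, -0.2]
opening: 0.82
finger_force: 0.0
```

Call:
{"api": "drive_tool", "payload": {"moves": [[[0, 0, 0], [0.01, -0.055, 0], 0.065], [[0, 0, 0], [0.01, -0.055, 0], 0.065], [[0, 0, 0], [0.01, -0.055, 0], 0.065], [[0, 0, 0], [0.01, -0.055, 0], 0.065], [[0, 0, 0], [0.01, -0.055, 0], 0.065]]}}

```text
time: 2.85
eef_pos: [0.4932, -0.2046, 0.2703]
tcp_rot: [-0.084, 0.996, -0.0, 0.0]
contact_force: [0.2, 0.0, 1.0]
opening: 0.763
finger_force: 0.0
```

Call:
{"api": "drive_tool", "payload": {"moves": [[[0.153, 0, 0], [0, 0, 0], 0.065], [[0.153, 0, 0], [0, 0, 0], 0.065], [[0.153, 0, 0], [0, 0, 0], 0.065], [[0.153, 0, 0], [0, 0, 0], 0.065], [[0, 0, 0], [0, 0, 0], 0.065]]}}

```text
time: 3.48
eef_pos: [0.4928, -0.201, 0.2684]
tcp_rot: [-0.082, 0.95, -0.299, 0.024]
contact_force: [-0.3, -0.9, 0.3]
opening: 0.763
finger_force: 0.0
```

Run:
```python
from g import *
plan([(st(0,0,.12),TS),(st(0,0,.026),None)])
```

```text
t 3.48 p [ 0.4928 -0.201   0.2684] F [-0.3 -0.9  0.3] op 0.763 ff 0.0 q [-0.36 -0.15  2.07 -0.64  0.98 -1.8 ]
turn [ 0.002 -0.001  0.003] rows 0.02 each [ 0.0017 -0.0013  0.0026]
shift [ 0.0039 -0.016   0.0418] rows 0.75 each [ 0.0039 -0.016   0.0418]
shift [-0.    -0.     0.094] rows 1.57 each [-0.    -0.     0.047]
```

Call:
{"api": "drive_tool", "payload": {"moves": [[[0, 0, 0.003], [0.004, -0.016, 0.042], 0.065], [[0, 0, 0], [0, 0, 0.05], 0.065], [[0, 0, 0], [0, 0, 0], 0.065]]}}

```text
time: 3.85
eef_pos: [0.4986, -0.2697, 0.2003]
tcp_rot: [-0.078, 0.951, -0.298, 0.022]
contact_force: [-0.8, -0.4, 0.5]
opening: 0.76
finger_force: 0.0
```

Run:
```python
from g import *
plan([(st(0,0,.026),TS)])
t=snap('top')['image'];s=snap('scene')['image']
def cr(im,x,y,w=80,h=60): return cv2.resize(im[y:y+h,x:x+w],(400,300),interpolation=cv2.INTER_CUBIC)
m=np.hstack([cr(t,375,145),cr(s,100,215)])[:,:,::-1]
cv2.imwrite('pics/c2.png',np.clip(m*1.4,0,255).astype(np.uint8))
```

```text
t 3.85 p [ 0.4986 -0.2697  0.2003] F [-0.8 -0.4  0.5] op 0.76 ff 0.0 q [-0.49 -0.01  2.08 -0.68  0.8  -1.8 ]
turn [ 0.005 -0.007 -0.004] rows 0.05 each [ 0.0048 -0.0074 -0.0043]
shift [-0.0019  0.0013  0.0406] rows 0.68 each [-0.0019  0.0013  0.0406]
```

View pics/c2.png

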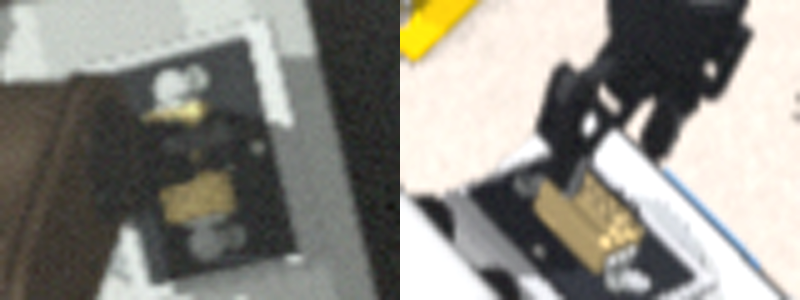

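The top crop shows the fingers near (190,145), straddling the cream base at (188,163). The scene crop shows one finger on each side of the model. I go down.

Call:
{"api": "drive_tool", "payload": {"moves": [[[0.005, -0.007, -0.004], [-0.002, 0.001, 0.02], 0.065], [[0, 0, 0], [0, 0, 0.018], 0.065], [[0, 0, 0], [0, 0, 0], 0.065]]}}

```text
time: 4.32
eef_pos: [0.506, -0.2889, 0.1718]
tcp_rot: [-0.081, 0.949, -0.302, 0.028]
contact_force: [0.2, 1.0, -0.6]
opening: 0.757
finger_force: 0.0
```

Run:
```python
from g import *
plan([(st(0,0,.026),TS)])
```

```text
t 4.33 p [ 0.506  -0.2889  0.1718] F [ 0.2  1.  -0.6] op 0.757 ff 0.0 q [-0.51  0.05  2.08 -0.73  0.73 -1.77]
turn [-0.005  0.005  0.   ] rows 0.04 each [-0.0052  0.0053  0.0001]
shift [0.0021 0.0015 0.0057] rows 0.1 each [0.0021 0.0015 0.0057]
```

Call:
{"api": "drive_tool", "payload": {"moves": [[[-0.003, 0.003, 0], [0.001, 0.001, 0.003], 0.065], [[0, 0, 0], [0, 0, 0], 0.065], [[0, 0, 0], [0, 0, 0], 0.025], [[0, 0, 0], [0, 0, 0], 0.025], [[0, 0, 0], [0, 0, 0], 0.025]], "grip_force": 50}}

```text
time: 4.95
eef_pos: [0.506, -0.2907, 0.1709]
tcp_rot: [-0.081, 0.949, -0.302, 0.028]
contact_force: [-1.5, -1.3, 4.9]
opening: 0.361
finger_force: 51.4
```

Run:
```python
from g import *
plan([(st(0,0,.026),TS)])
```

```text
t 4.95 p [ 0.506  -0.2907  0.1709] F [-1.5 -1.3  4.9] op 0.361 ff 51.4 q [-0.52  0.05  2.08 -0.73  0.73 -1.77]
turn [-0.006  0.004  0.   ] rows 0.04 each [-0.0058  0.0041  0.0001]
shift [0.0018 0.0024 0.004 ] rows 0.08 each [0.0018 0.0024 0.004 ]
```

Call:
{"api": "drive_tool", "payload": {"moves": [[[0, 0, 0], [0, 0, -0.001], 0.025], [[0, 0, 0], [0, -0.009, 0], 0.025], [[0, 0, 0], [0, -0.009, 0], 0.025], [[0, 0, 0], [0, 0, 0], 0.025]]}}

```text
time: 5.45
eef_pos: [0.5074, -0.3021, 0.1789]
tcp_rot: [-0.081, 0.95, -0.299, 0.027]
contact_force: [-0.9, 6.9, 2.5]
opening: 0.359
finger_force: 51.8
```

Run:
```python
from g import *
s=ctrl.get_state()
H=np.array([.506,-.2907,.1709]);RH=Ro.from_quat([-.081,.949,-.302,.028]).as_matrix()
print((S.T@(s['eef_pos']-H)).round(4),np.round(s['contact_force'],1),s['finger_force'],s['opening'],Ro.from_matrix(RH.T@Ro.from_quat(s['tcp_rot']).as_matrix()).as_rotvec().round(4))
```

```text
[ 0.014  -0.0005  0.    ] [-0.9  6.9  2.5] 51.84538006782532 0.35943181109247746 [-0.0063  0.0015 -0.0003]
```

Call:
{"api": "drive_tool", "payload": {"moves": [[[0, 0, 0], [0, -0.004, 0], 0.025], [[0, 0, 0], [0, 0, 0], 0.025]]}}

```text
time: 5.7
eef_pos: [0.5078, -0.3044, 0.1806]
tcp_rot: [-0.081, 0.951, -0.298, 0.027]
contact_force: [-2.9, 11.3, 3.1]
opening: 0.361
finger_force: 52.1
```

Run:
```python
from g import *
s=ctrl.get_state()
H=np.array([.506,-.2907,.1709]);RH=Ro.from_quat([-.081,.949,-.302,.028]).as_matrix()
print((S.T@(s['eef_pos']-H)).round(4),np.round(s['contact_force'],1),s['finger_force'],s['opening'],Ro.from_matrix(RH.T@Ro.from_quat(s['tcp_rot']).as_matrix()).as_rotvec().round(4))
t=snap('top')['image'];s=snap('scene')['image']
def cr(im,x,y,w=80,h=60): return cv2.resize(im[y:y+h,x:x+w],(400,300),interpolation=cv2.INTER_CUBIC)
m=np.hstack([cr(t,375,145),cr(s,100,225)])[:,:,::-1]
cv2.imwrite('pics/c3.png',np.clip(m*1.4,0,255).astype(np.uint8))
```

```text
[ 0.0168 -0.0006  0.0001] [-2.9 11.3  3.1] 52.149202823638916 0.36059391800327395 [-0.0081  0.0019  0.    ]
```

View pics/c3.png

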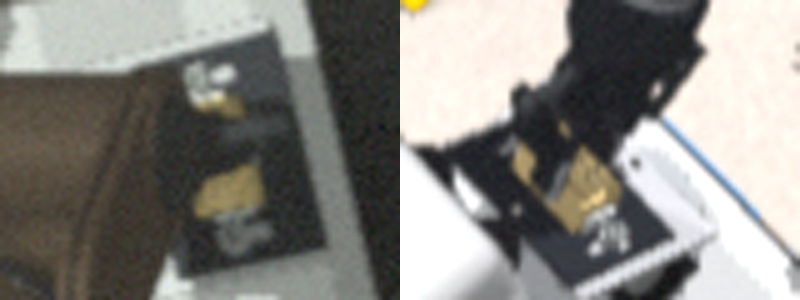

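The top crop shows the heads at the left (downslope) end of both keyholes, with empty slots to their right at (225,75) and (262,235), so they are at the entry holes. I lift gently.

Call:
{"api": "drive_tool", "payload": {"moves": [[[0, 0, 0], [0, -0.001, -0.004], 0.025], [[0, 0, 0], [0, 0, -0.003], 0.025], [[0, 0, 0], [0, 0, -0.003], 0.025]]}}

```text
time: 6.18
eef_pos: [0.5072, -0.3022, 0.1911]
tcp_rot: [-0.081, 0.95, -0.301, 0.027]
contact_force: [0.5, 0.1, -2.8]
opening: 0.36
finger_force: 50.9
```

```bash
cat >> g.py <<'E'
H=np.array([.506,-.2907,.1709]);RH=Ro.from_quat([-.081,.949,-.302,.028]).as_matrix()
def rel():
    s=ctrl.get_state();print('t',round(s['time'],2),'rel home',(S.T@(s['eef_pos']-H)).round(4),'Fstage',(S.T@s['contact_force']).round(1),'ff',round(s['finger_force'],1),'op',round(s['opening'],3),'rot',Ro.from_matrix(RH.T@Ro.from_quat(s['tcp_rot']).as_matrix()).as_rotvec().round(4))
E
python3 -c "from g import *;rel()"
```

```text
t 6.17 rel home [ 0.021  -0.0008  0.0099] Fstage [-1.6  0.5 -2.3] ff 50.9 op 0.36 rot [-0.0033  0.0021 -0.0005]
```

Call:
{"api": "drive_tool", "payload": {"moves": [[[0, 0, 0], [0, 0, -0.02], 0.025], [[0, 0, 0], [0, 0, -0.02], 0.025], [[0, 0, 0], [0, 0, 0], 0.025], [[0, 0, 0], [0, 0, 0], 0.025]]}}

```text
time: 6.68
eef_pos: [0.5035, -0.2793, 0.2245]
tcp_rot: [-0.081, 0.95, -0.301, 0.027]
contact_force: [-0.4, 0.1, -3.3]
opening: 0.358
finger_force: 50.9
```

Run:
```python
from g import *
rel();a=snap('scene','hov_s.png');b=snap('top','hov_t.png')
P=st(.018,0,.06);print(proj(a,P),proj(b,P))
c=st(.018,0,.055)
# dot of carrier: brightest spot near its prediction
for n,cc in(('scene',a),('top',b)):
    u=proj(cc,st(.018+.035,0,.055));print(n,'pred',u.round(1))
    g=cv2.GaussianBlur(cc['image'].min(2).astype(np.float32),(0,0),.8);x,y=u.round().astype(int)
    w=g[y-7:y+8,x-7:x+8];print(w[::1,::1].astype(int))
def w(p,Rr): plan([])
s=ctrl.get_state()
U=np.array([.545,.335])  # target
plan([((.49,-.2,.30),None),((.49,-.2,.30),flat(99.7)),((.545,.335,.30),None)])
```

```text
t 6.67 rel home [ 0.0212 -0.0005  0.0506] Fstage [-2.  -0.4 -2.6] ff 50.9 op 0.358 rot [-0.0022  0.0008 -0.0006]
[137.41797019 250.13832035] [413.00778549 175.48905183]
scene pred [127.8 255.1]
[[25 26 26 28 36 49 61 65 55 39 28 27 30 43 59]
 [25 26 26 26 30 37 48 56 51 38 29 27 33 48 63]
 [24 25 25 25 26 29 37 46 49 43 34 30 38 54 64]
 [25 25 25 25 25 26 29 37 46 48 43 40 48 62 66]
 [31 27 26 25 25 25 26 30 38 47 51 53 61 69 69]
 [40 31 27 26 28 29 27 25 30 40 50 60 70 73 71]
 [55 39 30 28 35 40 35 28 27 32 41 55 68 73 72]
 [73 55 39 35 45 55 47 33 27 27 31 43 58 69 71]
 [87 74 56 44 48 57 48 33 27 26 26 31 44 59 69]
 [94 87 74 57 47 44 37 28 25 25 24 25 32 45 59]
 [96 94 87 73 54 40 31 26 24 25 24 24 27 34 46]
 [97 97 94 86 71 51 35 28 27 27 26 26 27 30 37]
 [97 97 97 94 86 70 51 37 32 30 30 29 31 33 36]
 [97 97 97 97 94 86 70 50 39 35 35 35 37 38 39]
 [97 97 97 97 96 93 83 65 49 41 38 38 40 41 40]]
top pred [426.4 172.4]
[[44 41 39 36 35 35 36 37 38 42 51 68 81 84 85]
 [44 41 38 35 33 35 36 35 35 36 45 64 79 84 85]
 [45 44 42 40 38 39 41 40 37 35 42 59 76 85 86]
 [47 48 48 47 45 4
[... 226 characters left out ...]
 35 38 40 37 32 30 31 32 35 37 39 50 68 81]
 [32 33 35 39 37 32 30 30 30 31 33 36 46 64 79]
 [33 36 39 39 37 33 30 29 30 30 30 32 41 58 74]
 [35 42 45 42 37 33 31 29 30 29 28 31 37 53 71]
 [41 47 49 44 38 34 31 30 30 29 29 30 35 49 68]
 [52 54 51 45 37 33 31 31 30 30 30 29 33 46 66]
 [58 58 53 45 37 32 31 30 30 30 30 28 31 41 60]]
t 6.78 p [ 0.5031 -0.2794  0.2235] F [ 0.1 -0.7 -2.7] op 0.359 ff 50.9 q [-0.5  -0.03  2.06 -0.66  0.82 -1.85]
shift [-0.0007  0.0218 -0.1089] rows 1.85 each [-0.0004  0.0109 -0.0544]
turn [-0.613  0.002  0.001] rows 3.41 each [-0.1533  0.0006  0.0003]
shift [0. 0. 0.] rows 0.0 each [0. 0. 0.]
shift [-0.1444  0.5181  0.    ] rows 8.96 each [-0.016   0.0576  0.    ]
```

Call:
{"api": "drive_tool", "payload": {"moves": [[[0, 0, 0], [0, 0.011, -0.054], 0.025], [[0, 0, 0], [0, 0.011, -0.054], 0.025], [[-0.153, 0, 0], [0, 0, 0], 0.025], [[-0.153, 0, 0], [0, 0, 0], 0.025], [[-0.153, 0, 0], [0, 0, 0], 0.025]]}}

```text
time: 7.4
eef_pos: [0.4896, -0.2004, 0.2998]
tcp_rot: [-0.086, 0.993, -0.075, 0.008]
contact_force: [-0.4, -0.4, -3.4]
opening: 0.362
finger_force: 50.9
```

Call:
{"api": "drive_tool", "payload": {"moves": [[[-0.153, 0, 0], [0, 0, 0], 0.025], [[0, 0, 0], [-0.016, 0.0575, 0], 0.025], [[0, 0, 0], [-0.016, 0.0575, 0], 0.025], [[0, 0, 0], [-0.016, 0.0575, 0], 0.025], [[0, 0, 0], [-0.016, 0.0575, 0], 0.025]]}}

```text
time: 8.02
eef_pos: [0.5134, 0.0381, 0.2988]
tcp_rot: [-0.085, 0.996, -0.001, 0.001]
contact_force: [1.5, -0.1, -2.5]
opening: 0.358
finger_force: 51.2
```

Call:
{"api": "drive_tool", "payload": {"moves": [[[0, 0, 0], [-0.016, 0.0575, 0], 0.025], [[0, 0, 0], [-0.016, 0.0575, 0], 0.025], [[0, 0, 0], [-0.016, 0.0575, 0], 0.025], [[0, 0, 0], [-0.016, 0.0575, 0], 0.025], [[0, 0, 0], [-0.016, 0.0575, 0], 0.025]]}}

```text
time: 8.65
eef_pos: [0.5435, 0.3354, 0.2981]
tcp_rot: [-0.086, 0.996, -0.002, 0.001]
contact_force: [1.9, -0.9, -2.9]
opening: 0.361
finger_force: 51.1
```

Run:
```python
from g import *
print((S.T@(H-O)).round(4))
plan([((.549,.333,.12),flat(78.4)),((.549,.333,.034),None)])
```

```text
[0.0024 0.0018 0.0299]
t 8.65 p [0.5435 0.3354 0.2981] F [ 1.9 -0.9 -2.9] op 0.361 ff 51.1 q [ 0.4   0.17  1.62 -0.    1.35 -1.35]
turn [-0.003  0.003  0.374] rows 2.08 each [-0.001   0.001   0.1246]
shift [-0.0058 -0.0013  0.1781] rows 2.97 each [-0.0019 -0.0004  0.0594]
shift [0.    0.    0.086] rows 1.43 each [0.    0.    0.043]
```

Call:
{"api": "drive_tool", "payload": {"moves": [[[-0.001, 0.001, 0.125], [0, 0, 0], 0.025], [[-0.001, 0.001, 0.125], [0, 0, 0], 0.025], [[-0.001, 0.001, 0.124], [0, 0, 0], 0.025], [[0, 0, 0], [-0.003, -0.001, 0.05], 0.025], [[0, 0, 0], [-0.003, 0, 0.05], 0.025]]}}

```text
time: 9.28
eef_pos: [0.5496, 0.3316, 0.1979]
tcp_rot: [0.101, 0.995, 0.001, 0.001]
contact_force: [-0.8, 0.5, -2.8]
opening: 0.363
finger_force: 51.4
```

Call:
{"api": "drive_tool", "payload": {"moves": [[[0, 0, 0], [0, 0, 0.05], 0.025], [[0, 0, 0], [0, 0, 0.045], 0.025], [[0, 0, 0], [0, 0, 0], 0.025], [[0, 0, 0], [0, 0, 0], 0.025]]}}

```text
time: 9.78
eef_pos: [0.5502, 0.3323, 0.1056]
tcp_rot: [0.101, 0.995, 0.001, 0.001]
contact_force: [0.3, 0.3, -1.8]
opening: 0.36
finger_force: 51.3
```

Run:
```python
from g import *
plan([((.549,.333,.034),flat(78.4))])
a=snap('scene')['image'];b=snap('top')['image']
m=np.hstack([cv2.resize(b[120:240,140:260],(400,400),interpolation=cv2.INTER_CUBIC),cv2.resize(a[120:240,240:360],(400,400),interpolation=cv2.INTER_CUBIC)])
cv2.imwrite('pics/c4.png',np.clip(m[:,:,::-1]*1.4,0,255).astype(np.uint8))
```

```text
t 9.78 p [0.5502 0.3323 0.1056] F [ 0.3  0.3 -1.8] op 0.36 ff 51.3 q [ 0.39  0.36  1.76  0.    1.02 -0.98]
turn [ 0.003  0.002 -0.   ] rows 0.02 each [ 0.0025  0.002  -0.0002]
shift [0.0013 0.0004 0.0716] rows 1.19 each [0.0007 0.0002 0.0358]
```

View pics/c4.png

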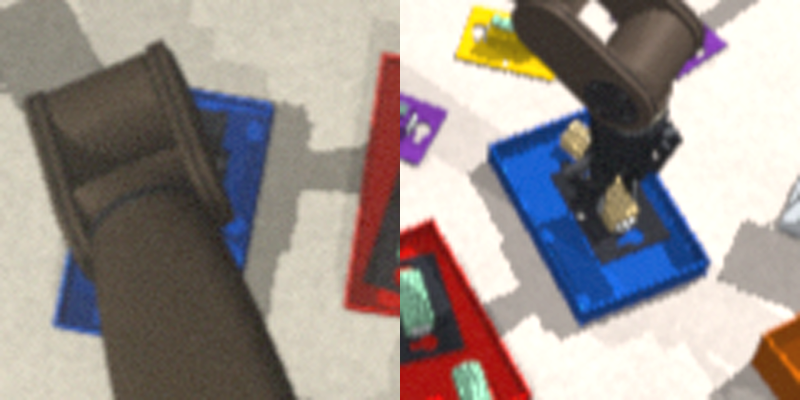

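The scene crop shows the carrier over the pan, clear of the opposing model at (577,137). By the numbers it has about 24 mm of margin on each side. I lower it.

Call:
{"api": "drive_tool", "payload": {"moves": [[[0.002, 0.002, 0], [0.001, 0, 0.04], 0.025], [[0, 0, 0], [0, 0, 0.022], 0.025], [[0, 0, 0], [0, 0, 0.004], 0.025], [[0, 0, 0], [0, 0, 0.002], 0.025], [[0, 0, 0], [0, 0, 0], 0.025]]}}

```text
time: 10.5
eef_pos: [0.5489, 0.3327, 0.0374]
tcp_rot: [0.101, 0.995, 0.0, -0.0]
contact_force: [-0.8, -0.7, -2.7]
opening: 0.359
finger_force: 51.3
```

Call:
{"api": "drive_tool", "payload": {"moves": [[[0, 0, 0], [0, 0, 0.002], 0.025], [[0, 0, 0], [0, 0, 0], 0.025]]}}

```text
time: 10.75
eef_pos: [0.549, 0.3328, 0.0359]
tcp_rot: [0.101, 0.995, 0.0, 0.0]
contact_force: [-1.1, -0.6, 3.0]
opening: 0.358
finger_force: 52.1
```

Call:
{"api": "drive_tool", "payload": {"moves": [[[0, 0, 0], [0, 0, 0.001], 0.025], [[0, 0, 0], [0, 0, 0], 0.05], [[0, 0, 0], [0, 0, 0], 0.06], [[0, 0, 0], [0, 0, 0], 0.065], [[0, 0, 0], [0, 0, -0.03], 0.065]]}}

```text
time: 11.38
eef_pos: [0.5456, 0.3312, 0.0599]
tcp_rot: [0.101, 0.995, -0.002, -0.004]
contact_force: [0.7, -0.0, 0.7]
opening: 0.762
finger_force: 0.0
```

Call:
{"api": "drive_tool", "payload": {"moves": [[[0, 0, 0], [0, 0, -0.055], 0.065], [[0, 0, 0], [0, 0, -0.055], 0.065], [[0, 0, 0], [0, 0, -0.055], 0.065]]}}

```text
time: 11.75
eef_pos: [0.5481, 0.3322, 0.2294]
tcp_rot: [0.101, 0.995, -0.0, -0.001]
contact_force: [0.2, 0.4, -0.9]
opening: 0.762
finger_force: 0.0
```

Run:
```python
from g import *
# next carrier: top centre measured (.4968,.1072); x heading
yh=np.degrees(np.arctan2(-.0426,.1194));xh=np.degrees(np.arctan2(-.0837,-.0267));print(yh,xh)
yaw=(yh+xh+90)/2;print(yaw)
plan([((.4968,.1072,.25),None),((.4968,.1072,.12),flat(yaw+90)),((.4968,.1072,.036),None)])
```

```text
-19.635582804447047 -107.69249647926145
-18.664039641854245
t 11.75 p [0.5481 0.3322 0.2294] F [ 0.2  0.4 -0.9] op 0.762 ff 0.0 q [ 0.39  0.23  1.68  0.    1.23 -0.98]
shift [ 0.005  -0.2307 -0.0204] rows 3.86 each [ 0.0012 -0.0577 -0.0051]
turn [-0.001 -0.003  0.123] rows 0.68 each [-0.0009 -0.0025  0.1231]
shift [0.   0.   0.13] rows 2.17 each [0.     0.     0.0433]
shift [0.    0.    0.084] rows 1.4 each [0.    0.    0.042]
```

Call:
{"api": "drive_tool", "payload": {"moves": [[[0, 0, 0], [0.001, -0.0577, -0.005], 0.055], [[0, 0, 0], [0.001, -0.0577, -0.005], 0.055], [[0, 0, 0], [0.001, -0.0577, -0.005], 0.055], [[0, 0, 0], [0.001, -0.0577, -0.005], 0.055], [[-0.001, -0.002, 0.123], [0, 0, 0], 0.055]]}}

```text
time: 12.38
eef_pos: [0.4976, 0.104, 0.2485]
tcp_rot: [0.166, 0.986, -0.0, 0.0]
contact_force: [-0.5, 0.9, -0.2]
opening: 0.647
finger_force: 0.0
```

Call:
{"api": "drive_tool", "payload": {"moves": [[[0, 0, 0], [0, 0, 0.05], 0.055], [[0, 0, 0], [0, 0, 0.05], 0.055], [[0, 0, 0], [0, 0, 0.05], 0.055], [[0, 0, 0], [0, 0, 0], 0.055], [[0, 0, 0], [0, 0, 0], 0.055]]}}

```text
time: 13.0
eef_pos: [0.4992, 0.1071, 0.0999]
tcp_rot: [0.162, 0.987, 0.0, 0.001]
contact_force: [0.1, -0.3, 1.2]
opening: 0.646
finger_force: 0.0
```

Run:
```python
from g import *
plan([((.4968,.1072,.036),flat(71.3))])
a=snap('scene')['image'];b=snap('top')['image']
m=np.hstack([cv2.resize(b[120:240,140:260],(400,400),interpolation=cv2.INTER_CUBIC),cv2.resize(a[170:250,200:280],(400,400),interpolation=cv2.INTER_CUBIC)])
cv2.imwrite('pics/c5.png',np.clip(m[:,:,::-1]*1.4,0,255).astype(np.uint8))
```

```text
t 13.0 p [0.4992 0.1071 0.0999] F [ 0.1 -0.3  1.2] op 0.646 ff 0.0 q [ 0.01  0.1   2.09  0.    0.95 -1.23]
turn [0.001 0.002 0.001] rows 0.01 each [0.0011 0.0021 0.0007]
shift [ 0.0023 -0.0007  0.0639] rows 1.06 each [ 0.0012 -0.0004  0.0319]
```

View pics/c5.png

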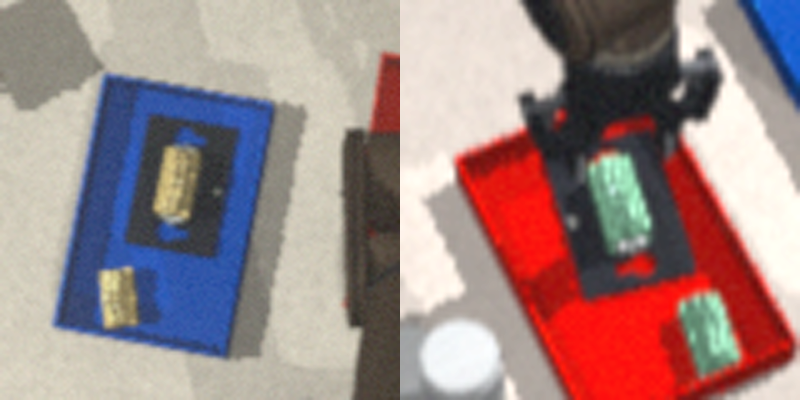

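The left crop shows the finished carrier flat in the blue pan at (182,185), clear of the walls and of the opposing model at (118,298). On the right, the open fingers stand above the green model at (620,200).

Call:
{"api": "drive_tool", "payload": {"moves": [[[0.001, 0.002, 0.001], [0.002, 0, 0.03], 0.055], [[0, 0, 0], [0, 0, 0.025], 0.055], [[0, 0, 0], [0, 0, 0.006], 0.055], [[0, 0, 0], [0, 0, 0], 0.055]]}}

```text
time: 13.6
eef_pos: [0.4971, 0.1078, 0.0385]
tcp_rot: [0.163, 0.987, 0.0, -0.0]
contact_force: [0.6, -0.3, -1.1]
opening: 0.646
finger_force: 0.0
```

Call:
{"api": "drive_tool", "payload": {"moves": [[[0, 0, 0], [0, 0, 0.003], 0.055], [[0, 0, 0], [0, 0, 0], 0.025], [[0, 0, 0], [0, 0, 0], 0.025], [[0, 0, 0], [0, 0, 0], 0.025]]}}

```text
time: 14.1
eef_pos: [0.4968, 0.1077, 0.0352]
tcp_rot: [0.163, 0.987, -0.0, -0.0]
contact_force: [-0.9, -1.2, 5.7]
opening: 0.362
finger_force: 52.2
```

Call:
{"api": "drive_tool", "payload": {"moves": [[[0, 0, 0], [0, 0, -0.01], 0.025], [[0, 0, 0], [0, 0, -0.03], 0.025], [[0, 0, 0], [0, 0, -0.055], 0.025], [[0, 0, 0], [0, 0, -0.055], 0.025], [[0, 0, 0], [0, 0, -0.055], 0.025]]}}

```text
time: 14.72
eef_pos: [0.4954, 0.1079, 0.2401]
tcp_rot: [0.163, 0.987, -0.0, -0.002]
contact_force: [0.1, 0.7, -2.0]
opening: 0.362
finger_force: 51.3
```

Call:
{"api": "drive_tool", "payload": {"moves": [[[0, 0, 0], [0, 0, -0.055], 0.025], [[0, 0, 0], [0, 0, 0], 0.025]]}}

```text
time: 14.98
eef_pos: [0.4987, 0.108, 0.3001]
tcp_rot: [0.163, 0.987, 0.001, 0.004]
contact_force: [0.1, 0.2, -2.6]
opening: 0.359
finger_force: 51.4
```

Run:
```python
from g import *
hov=H+S@np.array([.0206,0,.0506])
plan([((.49,-.2,.30),flat(99.7)),(hov+S@np.array([0,0,.03]),RH),(hov,None)])
```

```text
t 14.97 p [0.4987 0.108  0.3001] F [ 0.1  0.2 -2.6] op 0.359 ff 51.4 q [ 0.01 -0.13  1.92  0.    1.34 -1.23]
turn [ 0.001  0.009 -0.496] rows 2.75 each [ 0.0004  0.0029 -0.1653]
shift [ 6.040e-02 -3.021e-01  1.000e-04] rows 5.13 each [ 0.0101 -0.0503  0.    ]
turn [ 0.617 -0.005 -0.001] rows 3.43 each [ 0.1541 -0.0012 -0.0002]
shift [-0.0001 -0.0216  0.0781] rows 1.35 each [-0.0001 -0.0108  0.0391]
shift [0.0001 0.0002 0.03  ] rows 0.5 each [0.0001 0.0002 0.03  ]
```

Call:
{"api": "drive_tool", "payload": {"moves": [[[0, 0.003, -0.165], [0, 0, 0], 0.025], [[0, 0.003, -0.165], [0, 0, 0], 0.025], [[0, 0.003, -0.166], [0, 0, 0], 0.025], [[0, 0, 0], [0.01, -0.05, 0], 0.025], [[0, 0, 0], [0.01, -0.05, 0], 0.025]]}}

```text
time: 15.6
eef_pos: [0.4924, 0.0055, 0.2914]
tcp_rot: [-0.086, 0.996, 0.002, -0.008]
contact_force: [0.4, -0.7, -2.0]
opening: 0.362
finger_force: 51.3
```

Call:
{"api": "drive_tool", "payload": {"moves": [[[0, 0, 0], [0.01, -0.05, 0], 0.025], [[0, 0, 0], [0.01, -0.05, 0], 0.025], [[0, 0, 0], [0.01, -0.05, 0], 0.025], [[0, 0, 0], [0.01, -0.05, 0], 0.025], [[0.154, -0.001, 0], [0, 0, 0], 0.025]]}}

```text
time: 16.23
eef_pos: [0.4865, -0.2031, 0.291]
tcp_rot: [-0.081, 0.994, -0.077, -0.001]
contact_force: [-0.2, 0.9, -2.7]
opening: 0.356
finger_force: 51.5
```

Call:
{"api": "drive_tool", "payload": {"moves": [[[0.154, -0.001, 0], [0, 0, 0], 0.025], [[0.154, -0.001, 0], [0, 0, 0], 0.025], [[0.154, -0.001, 0], [0, 0, 0], 0.025], [[0, 0, 0], [0, 0, 0], 0.025], [[0, 0, 0], [0, 0, 0], 0.025]]}}

```text
time: 16.85
eef_pos: [0.4877, -0.1979, 0.293]
tcp_rot: [-0.082, 0.95, -0.3, 0.021]
contact_force: [0.2, 0.0, -1.8]
opening: 0.36
finger_force: 51.5
```

Run:
```python
from g import *
hov=H+S@np.array([.0206,0,.0506])
plan([(hov,RH)])
```

```text
t 16.85 p [ 0.4877 -0.1979  0.293 ] F [ 0.2  0.  -1.8] op 0.36 ff 51.5 q [-0.36 -0.18  2.06 -0.62  1.03 -1.84]
turn [ 0.006 -0.011  0.006] rows 0.08 each [ 0.0064 -0.0112  0.0064]
shift [-0.0019 -0.0274  0.1038] rows 1.79 each [-0.0009 -0.0137  0.0519]
```

Call:
{"api": "drive_tool", "payload": {"moves": [[[0.006, -0.011, 0.006], [0, 0, 0], 0.025], [[0, 0, 0], [-0.001, -0.0137, 0.052], 0.025], [[0, 0, 0], [-0.001, -0.0137, 0.052], 0.025], [[0, 0, 0], [0, 0, 0], 0.025], [[0, 0, 0], [0, 0, 0], 0.025]]}}

```text
time: 17.48
eef_pos: [0.5046, -0.2798, 0.2259]
tcp_rot: [-0.08, 0.949, -0.303, 0.029]
contact_force: [0.2, 0.3, -2.3]
opening: 0.356
finger_force: 51.5
```

Run:
```python
from g import *
rel();plan([(H+S@np.array([.0206,0,.0506]),RH)])
```

```text
t 17.48 rel home [0.0225 0.0005 0.0514] Fstage [-1.6  0.2 -1.7] ff 51.5 op 0.356 rot [ 0.003  -0.0011  0.0018]
t 17.48 p [ 0.5046 -0.2798  0.2259] F [ 0.2  0.3 -2.3] op 0.356 ff 51.5 q [-0.5  -0.03  2.05 -0.67  0.82 -1.85]
turn [-0.003  0.001 -0.002] rows 0.02 each [-0.003   0.0011 -0.0018]
shift [0.0005 0.0019 0.0007] rows 0.04 each [0.0005 0.0019 0.0007]
```

Call:
{"api": "drive_tool", "payload": {"moves": [[[-0.005, 0.002, -0.002], [0.001, 0.001, 0.001], 0.025], [[0, 0, 0], [0, 0, 0], 0.025], [[0, 0, 0], [0, 0, 0], 0.025]]}}

```text
time: 17.85
eef_pos: [0.5038, -0.2787, 0.2247]
tcp_rot: [-0.082, 0.95, -0.301, 0.028]
contact_force: [-0.2, -0.6, -2.1]
opening: 0.359
finger_force: 51.5
```

Run:
```python
from g import *
rel();a=snap('scene','hov2_s.png')['image'];b=snap('top','hov2_t.png')['image']
rel()
a0=cv2.imread('pics/hov_s.png')[:,:,::-1];b0=cv2.imread('pics/hov_t.png')[:,:,::-1]
for im in(a0,a):
    g=cv2.GaussianBlur(im.min(2).astype(np.float32),(0,0),.8)[251:260,123:130];g=np.clip(g-38,0,None)
    ys,xs=np.mgrid[251:260,123:130];print('dot',(g*xs).sum()/g.sum(),(g*ys).sum()/g.sum(),g.max())
def cr(im,x,y,w=64,h=48): return cv2.resize(im[y:y+h,x:x+w],(400,300),interpolation=cv2.INTER_CUBIC)
m=np.vstack([np.hstack([cr(b0,390,150),cr(a0,100,230)]),np.hstack([cr(b,390,150),cr(a,100,230)])])[:,:,::-1]
cv2.imwrite('pics/c6.png',np.clip(m*1.6,0,255).astype(np.uint8))
```

```text
t 17.85 rel home [ 0.0208 -0.0001  0.0511] Fstage [-0.7 -0.3 -2. ] ff 51.5 op 0.359 rot [-0.0014 -0.0004 -0.0018]
t 17.95 rel home [ 0.0207 -0.0003  0.0507] Fstage [-1.2 -0.  -1.4] ff 51.5 op 0.36 rot [-0.0018  0.0001 -0.0018]
dot 124.32388732373745 257.48078112443335 56.436546
dot 124.55459143510328 257.66514346792803 57.03826
```

View pics/c6.png

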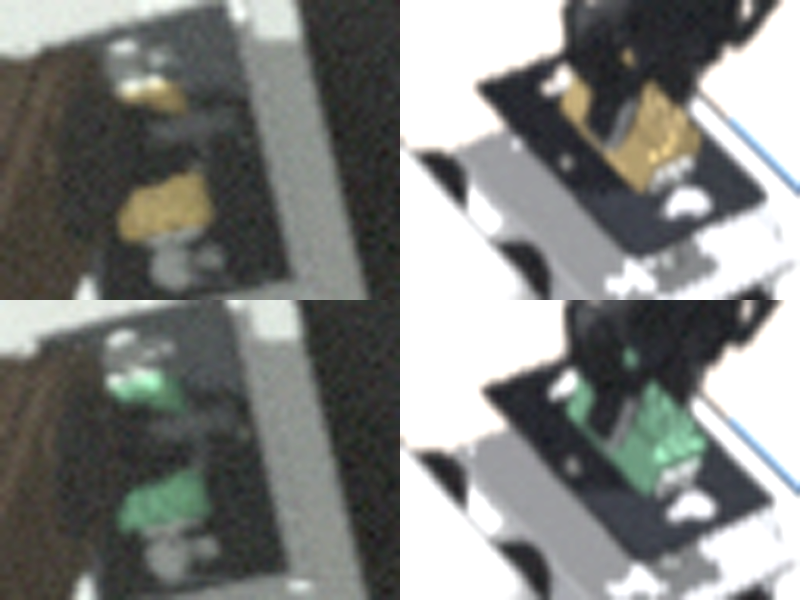

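Reference with the cream carrier is on top and now with the green one below. The plate's lower corner in the top view went from (293,280) to (285,272) within its panel, and the scene dot went from (567,162) to (573,166). So the green carrier sits about 3 mm too far along +y. I measure the shift more finely.

Run:
```python
from g import *
L=lambda f:cv2.imread('pics/'+f).astype(np.float32)
a=snap('scene');b=snap('top')
def dot(im):
    g=cv2.resize(im.min(2),None,fx=8,fy=8,interpolation=cv2.INTER_CUBIC);g=cv2.GaussianBlur(g,(0,0),7)
    x0,y0=123*8,252*8;w=g[y0:y0+56,x0:x0+48+8];i=np.unravel_index(w.argmax(),w.shape);return (i[1]+x0)/8,(i[0]+y0)/8
d0,d1=np.array(dot(L('hov_s.png'))),np.array(dot(L('hov2_s.png')))
def edge(f):
    g=cv2.GaussianBlur(L(f).max(2),(0,0),.7);o=[]
    for c in range(414,434):
        col=g[184:202,c];t=70
        k=[i for i in range(4,17) if col[i]<t<=col[i+1]]
        o.append(184+k[0]+(t-col[k[0]])/(col[k[0]+1]-col[k[0]]) if k else np.nan)
    return np.array(o)
e0,e1=edge('hov_t.png'),edge('hov2_t.png');de=np.nanmedian(e1-e0);print('edge',(e1-e0).round(1),de)
P=st(.021+.035,0,.055);ds=d1-d0;print('dot',d0,d1,ds)
J=lambda c,k:(proj(c,P+S[:,k]*.01)-proj(c,P))/.01
Js=np.c_[J(a,0),J(a,1)];print('from dot dx,dy mm',(np.linalg.solve(Js,ds)*1e3).round(1))
print('from top edge dy mm',de/J(b,1)[1]*1e3)
```

```text
edge [-10.5  -1.3  -1.3  -1.5  -1.7  -1.2  -1.6  -1.4  -9.4  -9.1  -1.8  -1.7
  -1.6  -1.6  -1.6  -1.7  -1.6  -1.6  -1.3  -1.2] -1.6138229
dot [123.    258.875] [123.    258.875] [0. 0.]
from dot dx,dy mm [-0.  0.]
from top edge dy mm 4.41949930438135
```

Call:
{"api": "drive_tool", "payload": {"moves": [[[0, 0, 0], [0.004, 0, 0], 0.025], [[0, 0, 0], [0, 0, 0], 0.025], [[0, 0, 0], [0, 0, 0], 0.025]]}}

```text
time: 18.42
eef_pos: [0.4995, -0.2798, 0.2238]
tcp_rot: [-0.082, 0.95, -0.301, 0.027]
contact_force: [-0.7, -0.7, -1.9]
opening: 0.362
finger_force: 51.5
```

Run:
```python
from g import *
L=lambda f:cv2.imread('pics/'+f).astype(np.float32)
rel();a=snap('scene','hov3_s.png');b=snap('top','hov3_t.png')
P=st(.021+.035,0,.055)
J=lambda c,k:(proj(c,P+S[:,k]*.01)-proj(c,P))/.01
def dot(f):
    g=cv2.resize(L(f).min(2),None,fx=8,fy=8,interpolation=cv2.INTER_CUBIC);g=cv2.GaussianBlur(g,(0,0),6)
    x0,y0=124*8+4,253*8+4;w=g[y0:y0+36,x0:x0+32];w=np.clip(w-w.max()*.8,0,None);ys,xs=np.mgrid[:w.shape[0],:w.shape[1]]
    return np.array([((w*xs).sum()/w.sum()+x0)/8,((w*ys).sum()/w.sum()+y0)/8])
def edge(f,ax):
    g=cv2.GaussianBlur(L(f).max(2),(0,0),.7);o=[]
    for c in (range(415,434) if ax==0 else range(160,192)):
        col=g[184:202,c] if ax==0 else g[c,421:441];t=70 if ax==0 else 62
        k=[i for i in range(2,17) if col[i]<t<=col[i+1]]
        o.append(k[-1]+(t-col[k[-1]])/(col[k[-1]+1]-col[k[-1]]) if k else np.nan)
    return np.array(o)
for f in('hov2','hov3'):
    print(f,'edge y mm',np.nanmedian(edge(f+'_t.png',0)-edge('hov_t.png',0))/J(b,1)[1]*1e3,
    'edge x mm',np.nanmedian(edge(f+'_t.png',1)-edge('hov_t.png',1))/J(b,0)[0]*1e3,
    'dot mm',(np.linalg.solve(np.c_[J(a,0),J(a,1)],dot(f+'_s.png')-dot('hov_s.png'))*1e3).round(1))
```

```text
t 18.43 rel home [ 0.0207 -0.0046  0.0501] Fstage [-0.6 -0.8 -1.9] ff 51.5 op 0.362 rot [-0.0022  0.001  -0.0016]
hov2 edge y mm 4.414678172967934 edge x mm -0.6538526734963794 dot mm [-1.3  2.9]
hov3 edge y mm -0.3541390024528824 edge x mm -0.504946963075946 dot mm [ 0.1 -0.9]
```

Call:
{"api": "drive_tool", "payload": {"moves": [[[0, 0, 0], [-0.0005, 0, 0.025], 0.025], [[0, 0, 0], [0, 0, 0.008], 0.025], [[0, 0, 0], [0, 0, 0.005], 0.025], [[0, 0, 0], [0, 0, 0], 0.025]]}}

```text
time: 19.02
eef_pos: [0.5039, -0.3013, 0.1928]
tcp_rot: [-0.082, 0.95, -0.301, 0.027]
contact_force: [-0.7, 0.1, -2.0]
opening: 0.358
finger_force: 51.4
```

```bash
python3 -c "from g import *;rel()"
```

```text
t 19.02 rel home [ 0.0208 -0.0039  0.0121] Fstage [-1.3 -0.7 -1.5] ff 51.4 op 0.358 rot [-0.0024  0.0012 -0.0017]
```

Just at head-top height and free. I continue in small steps.

Call:
{"api": "drive_tool", "payload": {"moves": [[[0, 0, 0], [0, 0, 0.004], 0.025], [[0, 0, 0], [0, 0, 0], 0.025]]}}

```text
time: 19.27
eef_pos: [0.5043, -0.3034, 0.1895]
tcp_rot: [-0.082, 0.95, -0.301, 0.027]
contact_force: [-0.2, -0.1, -2.8]
opening: 0.362
finger_force: 51.5
```

Call:
{"api": "drive_tool", "payload": {"moves": [[[0, 0, 0], [0, 0, 0.004], 0.025], [[0, 0, 0], [0, 0, 0], 0.025]]}}

```text
time: 19.52
eef_pos: [0.5046, -0.3059, 0.1861]
tcp_rot: [-0.082, 0.95, -0.301, 0.027]
contact_force: [0.2, 0.5, -2.8]
opening: 0.361
finger_force: 51.5
```

Run:
```python
from g import *
rel();t=snap('top')['image'];s=snap('scene')['image']
def cr(im,x,y,w=80,h=60): return cv2.resize(im[y:y+h,x:x+w],(400,300),interpolation=cv2.INTER_CUBIC)
m=np.hstack([cr(t,375,145),cr(s,100,225)])[:,:,::-1]
cv2.imwrite('pics/c7.png',np.clip(m*1.5,0,255).astype(np.uint8))
```

```text
t 19.52 rel home [ 0.0208 -0.0039  0.004 ] Fstage [-1.9  0.2 -2. ] ff 51.5 op 0.361 rot [-0.0022  0.0012 -0.0018]
```

View pics/c7.png

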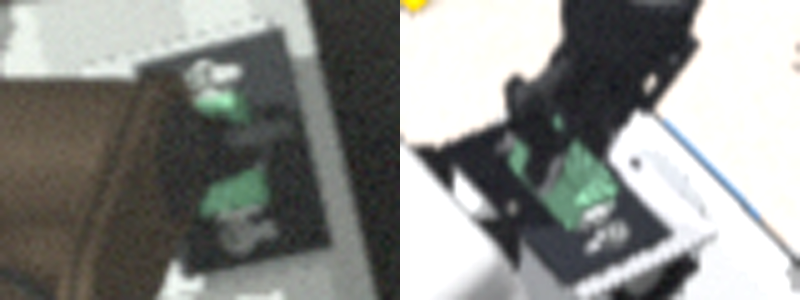

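Both heads show through the entry holes, at (195,75) and (237,237) in the left crop, and the force is only the carrier's weight. I continue down to contact.

Call:
{"api": "drive_tool", "payload": {"moves": [[[0, 0, 0], [0, 0, 0.002], 0.025], [[0, 0, 0], [0, 0, 0.0015], 0.025], [[0, 0, 0], [0, 0, 0], 0.025]]}}

```text
time: 20.0
eef_pos: [0.505, -0.3079, 0.1834]
tcp_rot: [-0.082, 0.95, -0.301, 0.027]
contact_force: [-0.5, 0.4, -2.2]
opening: 0.356
finger_force: 51.5
```

```bash
python3 -c "from g import *;rel()"
```

```text
t 20.0 rel home [ 0.0209 -0.0038  0.0006] Fstage [-1.6 -0.4 -1.5] ff 51.5 op 0.356 rot [-0.0021  0.001  -0.0016]
```

Call:
{"api": "drive_tool", "payload": {"moves": [[[0, 0, 0], [0, 0.005, 0], 0.025], [[0, 0, 0], [0, 0.005, 0], 0.025], [[0, 0, 0], [0, 0, 0], 0.025]]}}

```text
time: 20.38
eef_pos: [0.5034, -0.2991, 0.177]
tcp_rot: [-0.082, 0.95, -0.301, 0.027]
contact_force: [-0.2, 0.0, -2.3]
opening: 0.356
finger_force: 51.5
```

```bash
python3 -c "from g import *;rel()"
```

```text
t 20.38 rel home [ 0.0099 -0.004   0.0005] Fstage [-1.4 -0.2 -1.9] ff 51.5 op 0.356 rot [-0.003   0.0013 -0.0026]
```

Sliding freely in the slots. I go on to the stop.

Call:
{"api": "drive_tool", "payload": {"moves": [[[0, 0, 0], [0, 0.004, 0], 0.025], [[0, 0, 0], [0, 0.003, 0], 0.025], [[0, 0, 0], [0, 0, 0], 0.025]]}}

```text
time: 20.75
eef_pos: [0.5025, -0.2938, 0.1733]
tcp_rot: [-0.082, 0.95, -0.301, 0.027]
contact_force: [0.4, 0.2, -2.4]
opening: 0.36
finger_force: 51.5
```

Call:
{"api": "drive_tool", "payload": {"moves": [[[0, 0, 0], [0, 0.002, 0], 0.025], [[0, 0, 0], [0, 0, 0], 0.025]]}}

```text
time: 21.0
eef_pos: [0.5023, -0.2924, 0.1724]
tcp_rot: [-0.082, 0.95, -0.301, 0.027]
contact_force: [0.0, -0.3, -2.2]
opening: 0.36
finger_force: 51.5
```

```bash
python3 -c "from g import *;rel()"
```

```text
t 21.0 rel home [ 0.0017 -0.0039  0.0006] Fstage [-1. -0. -2.] ff 51.5 op 0.36 rot [-0.0023  0.001  -0.0017]
```

Call:
{"api": "drive_tool", "payload": {"moves": [[[0, 0, 0], [0, 0.002, 0], 0.025], [[0, 0, 0], [0, 0, 0], 0.025]]}}

```text
time: 21.25
eef_pos: [0.5023, -0.2912, 0.1717]
tcp_rot: [-0.082, 0.95, -0.302, 0.027]
contact_force: [-0.4, -1.9, -1.8]
opening: 0.357
finger_force: 51.4
```

Call:
{"api": "drive_tool", "payload": {"moves": [[[0, 0, 0], [0, 0.0015, 0], 0.025], [[0, 0, 0], [0, 0, 0], 0.025]]}}

```text
time: 21.5
eef_pos: [0.5022, -0.2909, 0.1716]
tcp_rot: [-0.082, 0.949, -0.303, 0.027]
contact_force: [0.2, -5.5, -1.4]
opening: 0.36
finger_force: 51.2
```

```bash
python3 -c "from g import *;rel()"
```

```text
t 21.5 rel home [ 0.     -0.0037  0.0009] Fstage [ 3.7 -0.7 -4.3] ff 51.2 op 0.36 rot [ 0.0008  0.0009 -0.0029]
```

At the stop, right at the recorded home. I press down lightly to seat it.

Call:
{"api": "drive_tool", "payload": {"moves": [[[0, 0, 0], [0, 0, 0.001], 0.025], [[0, 0, 0], [0, 0, 0.001], 0.025], [[0, 0, 0], [0, 0, 0], 0.025]]}}

```text
time: 21.88
eef_pos: [0.5027, -0.2916, 0.1706]
tcp_rot: [-0.082, 0.949, -0.302, 0.028]
contact_force: [-2.0, -1.4, 5.0]
opening: 0.358
finger_force: 52.0
```

```bash
python3 -c "from g import *;rel()"
```

```text
t 21.88 rel home [ 0.0001 -0.0034 -0.0004] Fstage [ 3.7 -2.2  3.5] ff 52.0 op 0.358 rot [ 0.0006  0.0004 -0.0018]
```

Seated. I release and retract square off the stage.

Call:
{"api": "drive_tool", "payload": {"moves": [[[0, 0, 0], [0, 0, 0], 0.04], [[0, 0, 0], [0, 0, 0], 0.055], [[0, 0, 0], [0, 0, 0], 0.06], [[0, 0, 0], [0, 0, -0.03], 0.06], [[0, 0, 0], [0, 0, -0.05], 0.06]]}}

```text
time: 22.5
eef_pos: [0.4928, -0.2447, 0.2324]
tcp_rot: [-0.082, 0.95, -0.3, 0.025]
contact_force: [1.1, 0.5, -0.4]
opening: 0.703
finger_force: 0.0
```

Call:
{"api": "drive_tool", "payload": {"moves": [[[0, 0, 0], [0, 0, -0.05], 0.06], [[0, 0, 0], [0, 0.05, -0.03], 0.06], [[0, 0, 0], [0, 0.06, 0], 0.06], [[0, 0, 0], [0, 0.06, -0.01], 0.06], [[0, 0, 0], [0, 0, 0], 0.06]]}}

```text
time: 23.12
eef_pos: [0.4593, -0.0541, 0.2063]
tcp_rot: [-0.085, 0.95, -0.3, 0.025]
contact_force: [0.9, -1.2, -1.1]
opening: 0.705
finger_force: 0.0
```

```bash
sed -i "s/^show('done'.*/show('next on stage',dt,dsc,100);raise SystemExit/" m.py; python3 m.py
python3 - <<'E'
from g import *
plan([]);t=snap('top')['image'];s=snap('scene')['image']
def cr(im,x,y,w=80,h=60): return cv2.resize(im[y:y+h,x:x+w],(400,300),interpolation=cv2.INTER_CUBIC)
m=np.vstack([np.hstack([cr(t,375,145),cr(s,100,225)]),np.hstack([cr(t,150,150),cr(s,260,150)])])[:,:,::-1]
cv2.imwrite('pics/c8.png',np.clip(m*1.4,0,255).astype(np.uint8))
E
```

```text
next on stage top [[394.79998779296875, 159.60000610351562], [423.8999938964844, 151.6999969482422], [434.5, 195.39999389648438], [402.6000061035156, 202.1999969482422]] scene [[159.10000610351562, 270.29998779296875], [137.6999969482422, 280.6000061035156], [112.5, 252.89999389648438], [133.89999389648438, 244.3000030517578]]
[ 0.562  -0.2617  0.1214] 0.0004
[ 0.5738 -0.3312  0.17  ] 0.0011
[ 0.4512 -0.3522  0.1716] 0.0009
[ 0.4378 -0.2812  0.1181] 0.0062
c [ 0.5062 -0.3066  0.1453] x [ 0.0125 -0.0702  0.0511] 0.0877 y [0.1234 0.0202 0.0009] 0.125 slope 35.59
t 23.23 p [ 0.4615 -0.0569  0.2096] F [-0.1 -0.6 -0.3] op 0.704 ff 0.0 q [-0.06 -0.15  2.2  -0.7   1.06 -1.46]
```

View pics/c8.png

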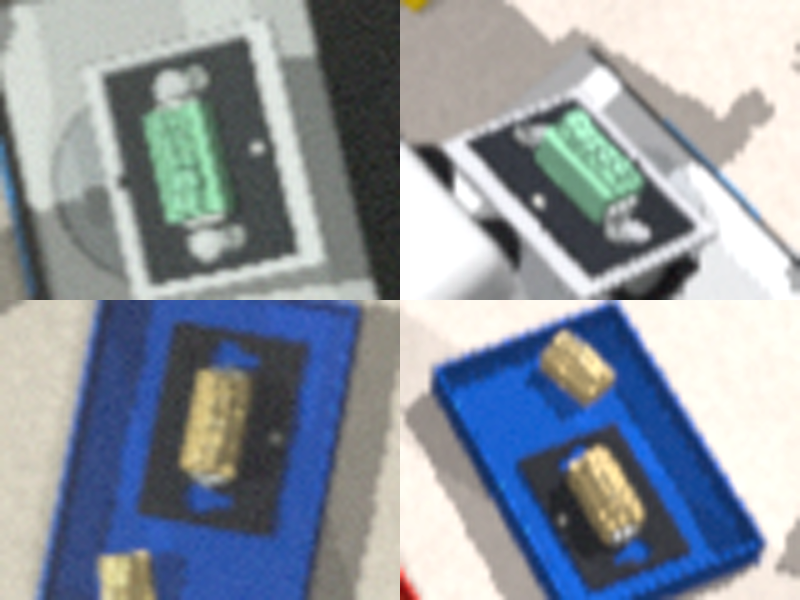

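The green carrier lies exactly where the cream one hung: its centre is within 0.1 mm and the slope is the same. Its dot is uphill at (258,148). The cream carrier lies flat in the blue pan. I hand the job in.

```bash
python3 -c "
from plant import ctrl
print(ctrl.sign_off())"
```

```text
the job is handed in; nothing more can be done
None
```

The job is handed in at about 23 s of the 64 s: the cream carrier lies flat in the blue pan, and the pale green carrier hangs fully home on both screws with its white dot uphill.

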